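Swing the slotted turner to hang and rack it upright

ROBOT

A 6-joint arm with a two-finger parallel gripper is mounted at the origin on the work surface. World frame = base frame: x ahead of the robot, y to its left, z up, the work surface at z = 0. Lengths are in m, angles in degrees, forces in N, time in s.
With the tool pointing down it reaches from about 0.25 to 0.725 m from the base axis. Payload 9.7 kg.
Tool frame: the origin (TCP) lies midway between the tips of the shut fingers; the grasp point (between the pads) lies 19 mm behind it (bot.pinch_z is the distance from the TCP to the grasp point, in m); z points along the fingers, y is the line along which they close (so a half turn about z gives the same grasp; the last joint's range is limited). The gripper opens to 85 mm and grips with 20 to 120 N. Pads are 22 mm wide; open, the fingers measure 114 mm over their backs; the gripper's body (76 mm by 85 mm) begins 54 mm behind the grasp point. The pads swing forward as they close: fully open they stand 13 mm farther back than shut.
Start: joints at [67.265, 4.979, 10.078, 95.1, 0, 90], TCP at [0.213, 0.507, 0.231] pointing down, gripper open.
Joint ranges: [-179.16, 179.16], [-48.56, 103.87], [-65.8, 70.77], [-126.05, 130.52], [-82.76, 87.17], [-180, 180]. Speed limits (degrees/s): [127.2, 127.2, 147.25, 180, 180, 180].

INTERFACE

Orientations are given as [roll, pitch, yaw] about the fixed x, y, z axes, in that order (R = Rz(yaw) Ry(pitch) Rx(roll)).
In Python, from workcell import sensors, camera, camera_params, ticket, bot gives the robot as it stands.
- The arm moves only by the shell command python3 -m jog 'ROWS' [FORCE]. ROWS is JSON, a list that holds one entry, the list of rows, each a list of 5 numbers: the shift along the world's x, y, z in units of 50 mm (1.0 is 50 mm), then the turn about the world's z in units of 5 degrees (1.0 is 5 degrees), then the opening, from 0 (shut) to 1 (fully open). In form: [[[tx, ty, tz, yaw, grip], ...]]. A call has 1 to 8 rows; each row shifts and turns the commanded pose from where the row before left it; what a row does not reach is not made up. A row lasts 1/10 s, in which the tool goes at most 50 mm and 8.59 degrees, less where a joint would pass 70% of its speed; a pose out of reach is approached as far as the arm can. A call is refused whole if a number of a shift passes 1 or a number of a turn 1, either way. A call with a gripper value outside its range is refused whole. The fingers move at their own pace and stop on an object; FORCE is the grip in N (left out, the last holds). Time passes only in rows, so rows that do not move let the fingers close. It gives the time, the measured TCP pose, the force, the opening and the grip force at its end, in the units of the state.
- sensors.get_obs(): the state, without advancing time (a new reading comes with each control period).
- camera(name): name is "scene" or "side" or "wrist"; returns the picture (420x560x3 uint8, blue, green, red); there is no depth.
- camera_params(name): a dict with "fx", "fy", "cx", "cy" (pixels), "T" (4x4, takes a point from camera to world coordinates); the wrist camera has in their place "tool_from_camera" (4x4, takes a point from camera to tool coordinates, whose origin is the TCP and whose axes are the flange's). Camera axes: x right, y down, z forward; pixel columns grow to the right and rows downward; lengths in m; the calibration is good to about 2 mm. A picture is of the moment at which its call begins: read the wrist's pose just before it. camera_params takes no time and is no camera call.
- ticket.job_done(): hands the job in; it is judged then, once.
The state is a dict: "time": time; "q": joint angles; "qd": joint speeds; "joint_efforts": joint torques, N m; "ee_pos": TCP position; "tcp_rot": TCP orientation; "wrist_force": force on the tool from outside, world axes, zero at the start; "torque": the same for the moment, N m; "opening": finger opening in m; "grasp_force": force on a finger pad.
Only numpy, scipy, OpenCV 4.12 (cv2) and the standard library are available. Lean on these libraries where they do the work, as an engineer would, in place of code of your own. Each camera call takes 0.05 s, during which the arm holds its last target. There are 200 camera calls.

TASK

Pick up the slotted turner by the brass pivot near its handle end, lift it off its rest, ease your grip so the blade swings down until the turner hangs straight, then clamp it again so that it hangs still. Lower it blade-down into the one empty slot of the dish rack (the slot with the green liner) until the blade stands on the liner, and only then let go, leaving it standing there. Leave the plates, the lid and everything else where they are.

Things in the scene. Friction and masses are not known exactly. Their poses are not given: they have to be found in the camera images.
- turner: slotted kitchen turner, about 0.22 kg, straight and flat, 202 mm long: dark wood handle 14 mm wide, 10 mm thick; steel blade 60 mm wide, 75 mm long, 4 mm thick, round-edged. Origin at the brass pivot; x runs along it to the blade edge, y across its width, z across its thickness. It starts level on its rest, flat side up, pivot 36 mm over the counter
- turner_pivot (a point): centre of the brass pivot, 22 mm from the handle's end: an 8 mm radius dome on each narrow side, 28 mm over both. Pinch here, along the turner's y. At 80 to 120 N it stays nearly level; eased to 20 N it swings down and hangs within about 0.1 rad of plumb, swaying till clamped. Contacts are springy: from a 120 N pinch, opening 3.6 mm leaves 20 N, 4.5 mm 9 N; 5.2 mm drops it
- turner_tip (a point): middle of the blade's end edge, 180 mm from the pivot along the turner's x axis
- liner: green silicone strip 106 x 14 mm on the floor of the one empty rack slot. Origin at the centre of its top face, 17 mm over the counter; x runs along the slot, y across it, z up. The slot is 16 mm wide (y), 114 mm long (x, open at both ends), and its side wires reach 72 mm above the liner. Let go, the turner settles within a second, leaning on one side of the slot
- rack: chrome wire dish rack 158 mm (x) by 218 mm (y), wires up to 89 mm high, fixed. Origin on the counter under its middle; four slots run along its x, 44 mm apart along its y (at -66, -22, 22, 66 mm). Things in the other slots reach up to 125 mm over the counter
- rest: terracotta utensil rest, fixed, 170 x 85 mm with two ridges about 31 mm high; the turner lies along its x axis. Origin on the counter about under the brass pivot, which overhangs the rest by 30 mm
- plate_white: bystander, leave alone: white plate of 120 mm diameter standing in a rack slot; origin at its centre
- plate_blue: bystander, leave alone: blue plate of 120 mm diameter standing in a rack slot; origin at its centre
- bento_lid: bystander, leave alone: red plastic lid 150 x 12 x 85 mm standing on its long edge in a rack slot; origin at its centre
- cup: bystander, leave alone: green silicone cup, 72 mm wide, 85 mm high; origin under its base
- egg_ring: bystander, leave alone: aluminium ring, 90 mm wide, 20 mm high; origin under its base
- jar: bystander, leave alone: lidded glass jar, 80 mm wide, 110 mm high; origin under its base
- chopstick_a: bystander, leave alone: wooden chopstick, 230 mm long along its x; origin under its middle
- chopstick_b: bystander, leave alone: second chopstick beside the first; origin under its middle
Mind the look-alikes: they are no part of the job. What is shaped like the turner but purple is not meant.

How it is judged:
By the outcome, as a careful person would: the job done as asked, in the order asked, and still so for the second after the job is handed in, with the robot touching nothing.
It also fails if it takes over 61 s, if anything falls off the work surface, if the arm or the gripper's body presses on something with over 40 N, if the wrist force passes 120 N, or if a joint passes its speed limit or range.

## Working session

There is one attempt and no reset: what is moved stays moved. The work goes in short steps, Python scripts to look and compute and a shell command to move; the robot and the scene stay as the last step left them, time stands still between calls to the robot, and variables do not carry over. Pictures are saved under pics/ and viewed, at most 10 in all, crops included, and the job is handed in when it is done.

```bash
mkdir -p pics; ls; python3 - <<'E'
from workcell import sensors,camera,camera_params,bot
import cv2,numpy as np
np.set_printoptions(precision=4,suppress=True)
o=sensors.get_obs();print(o,bot.pinch_z)
for n in("scene","side","wrist"):
    cv2.imwrite(f"pics/{n}0.png",camera(n));print(n,camera_params(n))
E
```

```text
pics
{'time': 0.0, 'q': array([67.2663,  5.0106, 10.0347, 95.0997,  0.0007, 89.9994]), 'qd': array([-0.0489, -0.0943,  0.0005,  0.0486, -0.0107, -0.0822]), 'joint_efforts': array([  0.0005, -52.039 ,  46.4799,   0.0163,   0.    ,   0.    ]), 'ee_pos': array([0.2125, 0.5071, 0.2306]), 'tcp_rot': array([-179.9244,   -0.0007,  157.2669]), 'wrist_force': array([ 0.1799,  0.5061, -0.1948]), 'torque': array([-0.014 ,  0.0174, -0.029 ]), 'grasp_force': 0.0, 'opening': 0.08534453631370408} 0.0187
scene {'fx': 459.4990518432531, 'fy': 459.4990518432531, 'cx': 287.61133379670275, 'cy': 217.23847239154853, 'T': array([[-0.7962,  0.4673, -0.3843,  0.9541],
       [ 0.605 ,  0.6065, -0.5159,  0.6289],
       [-0.008 , -0.6432, -0.7656,  0.8419],
       [ 0.    ,  0.    ,  0.    ,  1.    ]])}
side {'fx': 484.4360214107059, 'fy': 484.4360214107059, 'cx': 278.02653938666583, 'cy': 207.17294909180583, 'T': array([[ 0.9926, -0.0513,  0.1101,  0.4555],
       [-0.1206, -0.5213,  0.8448, -0.7946],
       [ 0.014 , -0.8518, -0.5237,  0.6518],
       [ 0.    ,  0.    ,  0.    ,  1.    ]])}
wrist {'fx': 311.26693513934777, 'fy': 311.26693513934777, 'cx': 277.8789821809803, 'cy': 206.70972837307497, 'tool_from_camera': array([[-0.0004, -0.9473, -0.3205,  0.0809],
       [ 1.    , -0.0008,  0.0009, -0.0002],
       [-0.0011, -0.3205,  0.9473, -0.1424],
       [ 0.    ,  0.    ,  0.    ,  1.    ]])}
```

View pics/scene0.png

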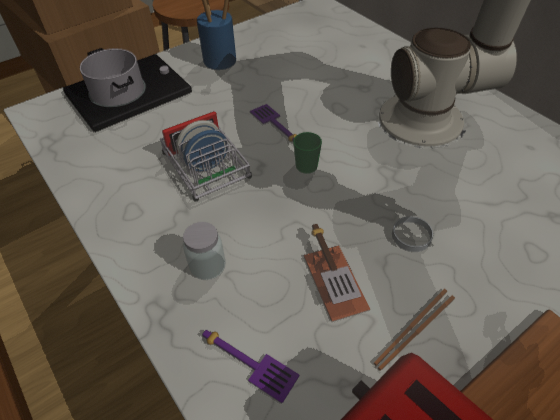

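View pics/side0.png

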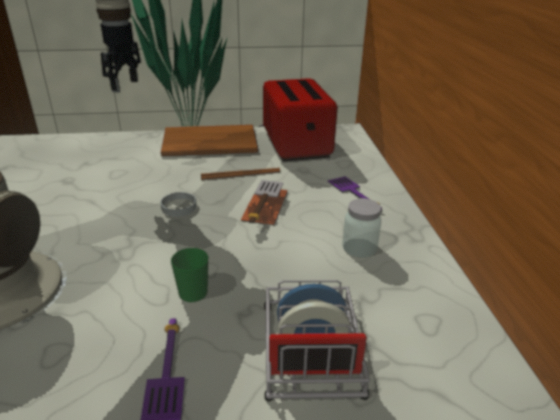

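The scene view shows the turner on the terracotta rest, with its pivot near (317,231) and blade near (340,285). The rack is near (205,155), with the green liner in its front slot near (217,177). Next I'll enlarge these.

```bash
python3 - <<'E'
import cv2,numpy as np
s=cv2.imread("pics/scene0.png");d=cv2.imread("pics/side0.png")
def c(i,x,y,w,h,k):
    r=cv2.resize(i[y:y+h,x:x+w],None,fx=k,fy=k,interpolation=cv2.INTER_CUBIC)
    for j in range(0,w,10):
        cv2.line(r,(j*k,0),(j*k,4+4*((x+j)%50==0)),(0,255,255),1)
        if j%20==0: cv2.putText(r,str(x+j),(j*k,16),0,.35,(0,255,255))
    for j in range(0,h,10):
        cv2.line(r,(0,j*k),(6,j*k),(0,255,255),1)
        if j%20==0: cv2.putText(r,str(y+j),(8,j*k+4),0,.35,(0,255,255))
    return r
a=np.vstack([np.hstack([c(s,300,220,80,100,3*1),c(s,155,105,100,100,5)[:300] if 0 else c(s,155,110,100,100,3)]),]) 
cv2.imwrite("pics/m1.png",np.hstack([c(s,300,220,80,100,5)[:500],c(d,230,170,80,100,5)[:500]]))
cv2.imwrite("pics/m2.png",np.hstack([c(s,155,110,100,100,4),c(d,255,270,100,100,4)]))
E
```

```text
(no output)
```

View pics/m1.png

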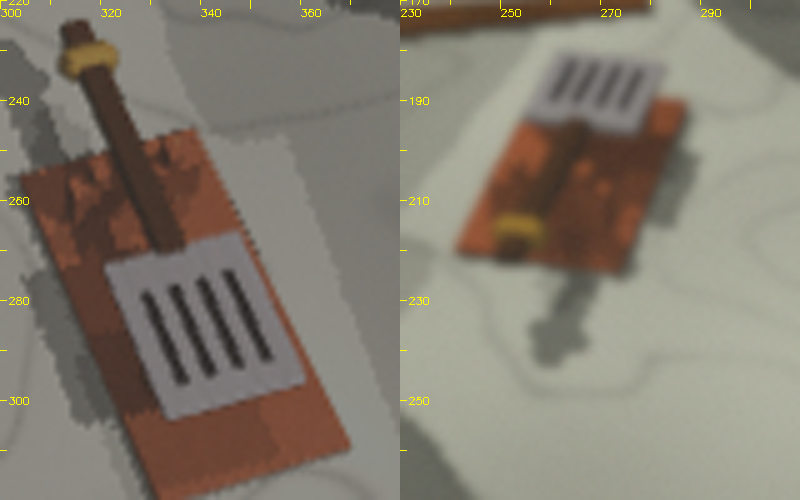

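View pics/m2.png

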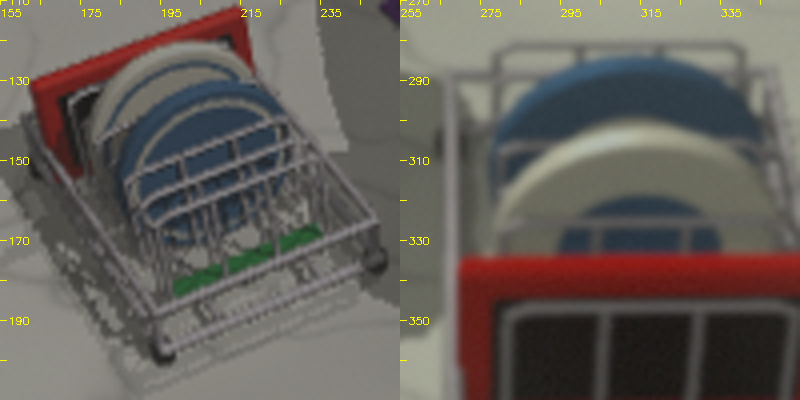

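In the scene image the pivot is at about (318,231.6) and the blade edge middle at (347.5,300.1). In the side image they are at (254,216.4) and (272.7,181.4). The liner runs from about (198.3,182) to (234.3,167.8) in the scene image. The slot beside the liner is the front slot, and blue, white and red fill the slots behind it.

```bash
cat > h.py <<'E'
import numpy as np,cv2
from workcell import sensors,camera,camera_params,bot
from scipy.spatial.transform import Rotation as R
np.set_printoptions(precision=4,suppress=True)
def pose(o):
    T=np.eye(4);T[:3,:3]=R.from_euler('xyz',o['tcp_rot'],degrees=True).as_matrix();T[:3,3]=o['ee_pos'];return T
def cam(n,o=None):
    p=camera_params(n);T=p['T'] if 'T' in p else pose(o)@p['tool_from_camera'];return p,T
def onz(n,uv,z,o=None):
    p,T=cam(n,o);d=T[:3,:3]@[(uv[0]-p['cx'])/p['fx'],(uv[1]-p['cy'])/p['fy'],1];return T[:3,3]+d*(z-T[2,3])/d[2]
def proj(n,X,o=None):
    p,T=cam(n,o);c=T[:3,:3].T@(np.array(X)-T[:3,3]);return np.array([p['fx']*c[0]/c[2]+p['cx'],p['fy']*c[1]/c[2]+p['cy']])
E
python3 - <<'E'
from h import *
for n,a,b in(("scene",(318,231.6),(347.5,300.1)),("side",(254,216.4),(272.7,181.4))):
    P=onz(n,a,.038);Q=onz(n,b,.036);print(n,P,Q,np.linalg.norm(P-Q),np.degrees(np.arctan2(*(Q-P)[1::-1])))
A=onz("scene",(198.3,182),.017);B=onz("scene",(234.3,167.8),.017);print(A,B,np.linalg.norm(A-B),(A+B)/2,np.degrees(np.arctan2(*(A-B)[1::-1])))
print(onz("scene",(195,197.5),.005),onz("scene",(248.8,174.5),.005))
E
```

```text
scene [0.5223 0.1617 0.038 ] [0.5855 0.3297 0.036 ] 0.17948238980688322 69.40348474136259
side [0.5235 0.1602 0.038 ] [0.5866 0.33   0.036 ] 0.1812343267629961 69.60615896492203
[ 0.6479 -0.1559  0.017 ] [ 0.5483 -0.1436  0.017 ] 0.10034094132894586 [ 0.5981 -0.1497  0.017 ] -7.018615091572542
[ 0.677  -0.1256  0.005 ] [ 0.5263 -0.111   0.005 ]
```

The two cameras agree: pivot (0.523, 0.161), turner yaw 69.5°, liner centre about (0.598, -0.150) with its axis at -7°. So I need tool yaw 69.5° to grasp and about 83° to place. I'll move above the pivot now.

```bash
python3 -m jog '[[[0.35,-0.38,0,-1,0.7],[0.35,-0.38,0,-1,0.7],[0.35,-0.38,0,-1,0.7],[0.35,-0.38,0,-1,0.7],[0.35,-0.38,0,-1,0.7],[0.35,-0.38,0,-1,0.7],[0.35,-0.38,0,-1,0.7],[0.35,-0.38,0,-1,0.7]]]'
python3 -m jog '[[[0.35,-0.38,0,-1,0.7],[0.35,-0.38,0,-1,0.7],[0.35,-0.38,0,-1,0.7],[0.35,-0.38,0,-1,0.7],[0.35,-0.38,-0.2,-1,0.7],[0.35,-0.38,-0.2,-1,0.7],[0.35,-0.38,-0.2,-1,0.7],[0.35,-0.38,-0.2,-1,0.7]]]'
python3 -m jog '[[[0.3,-0.42,-0.2,-0.8,0.7],[0.3,-0.42,0,-0.8,0.7],[0,0,0,0,0.7],[0,0,0,0,0.7],[0,0,0,0,0.7]]]'
python3 - <<'E'
from h import *
o=sensors.get_obs();im=camera("wrist");np.save("o1.npy",o,allow_pickle=True);print(o['ee_pos'],o['tcp_rot'],o['q'],o['wrist_force'],o['opening'],o['time'])
print(proj("wrist",(.523,.161,.036),o),proj("wrist",(.586,.330,.036),o))
cv2.imwrite("pics/w1.png",im)
E
```

```text
time: 0.95
ee_pos: [0.3531, 0.3543, 0.2311]
tcp_rot: [-180.0, 0.0, 117.1]
wrist_force: [0.0, 0.6, 0.2]
opening: 0.0597
grasp_force: 0.0
time: 1.75
ee_pos: [0.4931, 0.2023, 0.1907]
tcp_rot: [-180.0, 0.0, 77.1]
wrist_force: [0.2, 0.4, 0.1]
opening: 0.0599
grasp_force: 0.0
time: 2.25
ee_pos: [0.5222, 0.1618, 0.1814]
tcp_rot: [-180.0, -0.0, 69.3]
wrist_force: [-0.4, 0.3, -0.1]
opening: 0.0599
grasp_force: 0.0
[0.5222 0.1618 0.1814] [-179.9909   -0.0075   69.3356] [ 17.2055   3.7696   3.2599  89.4929   0.0115 127.8699] [-0.3965  0.3317 -0.0926] 0.059919825611036114 2.25
[277.2697 192.5829] [276.1354 -31.0441]
```

View pics/w1.png

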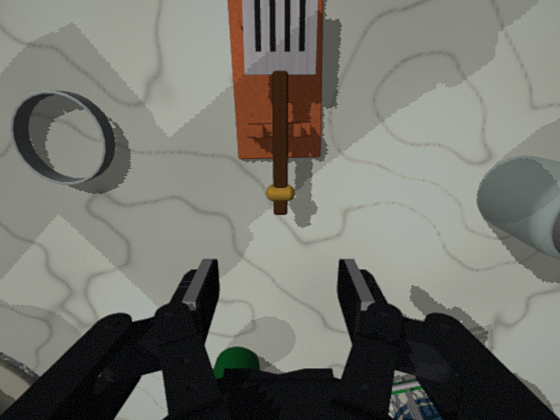

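The pivot is at (280,192.5) and the handle is vertical in the image, so the yaw is right. It sits about 2 mm to the right of my estimate, so I'll correct, descend and clamp.

```bash
python3 -m jog '[[[0.04,-0.03,-0.4,0.03,0.7],[0,0,-0.5,0,0.7],[0,0,-0.5,0,0.7],[0,0,-0.5,0,0.7],[0,0,-0.5,0,0.7],[0,0,-0.5,0,0.7],[0,0,-0.4,0,0.7],[0,0,-0.03,0,0.7]]]'
python3 -m jog '[[[0,0,0,0,0.7],[0,0,0,0,0.7],[0,0,0,0,0.5],[0,0,0,0,0.4],[0,0,0,0,0.3],[0,0,0,0,0.2],[0,0,0,0,0],[0,0,0,0,0]]]' 120
python3 -m jog '[[[0,0,0,0,0],[0,0,0,0,0],[0,0,0,0,0],[0,0,0,0,0]]]'
python3 - <<'E'
from h import *
o=sensors.get_obs();print(o['ee_pos'],o['wrist_force'],o['torque'],o['opening'])
cv2.imwrite("pics/w2.png",np.hstack([camera("wrist"),])); print(proj("wrist",(.5245,.1603,.036),o))
E
```

```text
time: 3.1
ee_pos: [0.5226, 0.16, 0.0123]
tcp_rot: [-179.8, 0.1, 69.5]
wrist_force: [-1.1, -0.4, 0.4]
opening: 0.0597
grasp_force: 0.0
time: 3.9
ee_pos: [0.5249, 0.1598, 0.0152]
tcp_rot: [180.0, -0.0, 69.4]
wrist_force: [0.2, 0.2, 3.1]
opening: 0.0225
grasp_force: 117.3
time: 4.3
ee_pos: [0.5248, 0.1598, 0.0149]
tcp_rot: [180.0, -0.0, 69.4]
wrist_force: [2.0, -0.8, 3.5]
opening: 0.0227
grasp_force: 117.5
[0.5248 0.1598 0.0149] [ 2.0425 -0.7745  3.4884] [ 0.0849 -0.4476 -0.1268] 0.022713204708519407
[273.1725 292.3958]
```

View pics/w2.png

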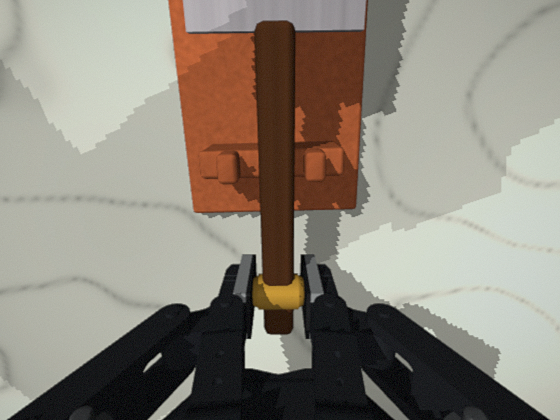

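The pads are centred on the brass pivot at about (278,292), gripping at 117 N. Lift.

```bash
python3 -m jog '[[[0,0,0.2,0,0],[0,0,0.4,0,0],[0,0,0.6,0,0],[0,0,0.8,0,0],[0,0,0.9,0,0],[0,0,0.9,0,0],[0,0,0.8,0,0],[0,0,0.6,0,0]]]'
python3 -m jog '[[[0,0,0.5,0,0],[0,0,0.3,0,0],[0,0,0.2,0,0],[0,0,0,0,0],[0,0,0,0,0],[0,0,0,0,0]]]'
python3 - <<'E'
from h import *
o=sensors.get_obs();print(o['wrist_force'],o['torque'],o['opening'],o['grasp_force'])
E
python3 -m jog '[[[0,0,0,0,0],[0,0,0,0,0],[0,0,0,0,0]]]' 60
python3 -m jog '[[[0,0,0,0,0],[0,0,0,0,0],[0,0,0,0,0]]]' 30
python3 - <<'E'
from h import *
o=sensors.get_obs();print(o['wrist_force'],o['torque'],o['opening'],o['grasp_force'])
cv2.imwrite("pics/x.png",np.hstack([cv2.resize(camera(n),(400,300)) for n in("scene","side")]))
E
```

```text
time: 5.15
ee_pos: [0.5239, 0.1596, 0.2775]
tcp_rot: [180.0, -0.0, 69.4]
wrist_force: [0.2, 0.0, -0.9]
opening: 0.0228
grasp_force: 117.7
time: 5.75
ee_pos: [0.5242, 0.1596, 0.3238]
tcp_rot: [-179.9, 0.1, 69.4]
wrist_force: [-0.8, 0.1, -3.2]
opening: 0.0228
grasp_force: 117.7
[-0.796   0.0572 -3.2041] [-0.2878  0.0654 -0.0179] 0.022756029653324468 117.74463057518005
time: 6.05
ee_pos: [0.5245, 0.1597, 0.3246]
tcp_rot: [-180.0, 0.0, 69.4]
wrist_force: [0.7, 0.8, -2.1]
opening: 0.0227
grasp_force: 117.7
time: 6.35
ee_pos: [0.5246, 0.1598, 0.3248]
tcp_rot: [180.0, 0.0, 69.4]
wrist_force: [0.1, -0.2, -2.5]
opening: 0.0225
grasp_force: 117.7
[ 0.0842 -0.2379 -2.481 ] [-0.2273  0.0579 -0.0273] 0.02250317334234517 117.74489521980286
```

View pics/x.png

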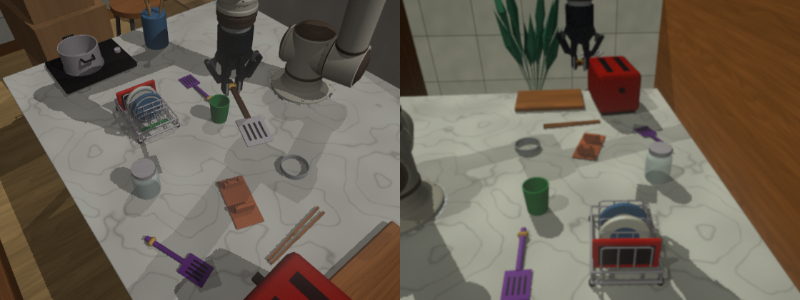

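It was lifted level and is held at 117 N. The grip ignores a lower FORCE while shut, so I'll ease by opening, in small steps.

```bash
python3 -m jog '[[[0,0,0,0,0.275],[0,0,0,0,0.275],[0,0,0,0,0.275]]]' 120
python3 -m jog '[[[0,0,0,0,0.29],[0,0,0,0,0.29],[0,0,0,0,0.29]]]'
```

```text
time: 6.75
ee_pos: [0.5246, 0.1598, 0.3248]
tcp_rot: [180.0, -0.0, 69.4]
wrist_force: [-0.8, -0.3, -2.2]
opening: 0.0238
grasp_force: 77.1
time: 7.05
ee_pos: [0.5246, 0.1598, 0.3248]
tcp_rot: [-180.0, -0.0, 69.4]
wrist_force: [-0.9, -0.6, -3.5]
opening: 0.0248
grasp_force: 44.0
```

```bash
python3 -m jog '[[[0,0,0,0,0.298],[0,0,0,0,0.298],[0,0,0,0,0.298]]]'
python3 -m jog '[[[0,0,0,0,0.303],[0,0,0,0,0.303],[0,0,0,0,0.303],[0,0,0,0,0.303],[0,0,0,0,0.303],[0,0,0,0,0.303],[0,0,0,0,0.303],[0,0,0,0,0.303]]]'
python3 - <<'E'
from h import *
o=sensors.get_obs();print(o['torque'],o['opening'],o['grasp_force'])
E
```

```text
time: 7.35
ee_pos: [0.5245, 0.1597, 0.3248]
tcp_rot: [180.0, -0.0, 69.4]
wrist_force: [1.3, -0.1, -1.7]
opening: 0.0257
grasp_force: 29.5
time: 8.15
ee_pos: [0.5246, 0.1597, 0.3248]
tcp_rot: [180.0, 0.0, 69.4]
wrist_force: [-0.4, 0.6, -2.6]
opening: 0.026
grasp_force: 21.6
[ 0.0342 -0.0037  0.0249] 0.025986878289621335 21.626925766468048
```

```bash
python3 -m jog '[[[0,0,0,0,0.308],[0,0,0,0,0.308],[0,0,0,0,0.308],[0,0,0,0,0.308],[0,0,0,0,0.308],[0,0,0,0,0.308],[0,0,0,0,0.308],[0,0,0,0,0.308]]]'
python3 -m jog '[[[0,0,0,0,0.308],[0,0,0,0,0.308],[0,0,0,0,0.308],[0,0,0,0,0.308],[0,0,0,0,0.308],[0,0,0,0,0.308],[0,0,0,0,0.308],[0,0,0,0,0.308]]]'
python3 - <<'E'
from h import *
o=sensors.get_obs();print(o['torque'],o['opening'],o['grasp_force'],o['time'])
a=camera("scene");b=camera("side");w=camera("wrist");P=np.r_[o['ee_pos'][:2],o['ee_pos'][2]+.0187+.002]
print(P,[(proj(n,P),proj(n,P-[0,0,.18])) for n in("scene","side")],proj("wrist",P-[0,0,.18],o))
def c(i,n,k=5):
    u=proj(n,P-[0,0,.1]).astype(int);print(u);x,y=u[0]-40,u[1]-60;return cv2.resize(i[max(y,0):u[1]+60,x:x+80],(400,600),interpolation=2)
cv2.imwrite("pics/x2.png",np.hstack([c(a,"scene"),c(w,"scene") if 0 else cv2.resize(w[60:360,140:440],(400,600))]))
cv2.imwrite("pics/side2.png",b);cv2.imwrite("pics/scene2.png",a);cv2.imwrite("pics/wrist2.png",w)
E
```

```text
time: 8.95
ee_pos: [0.5245, 0.1598, 0.3248]
tcp_rot: [-180.0, -0.0, 69.4]
wrist_force: [0.0, 0.5, -1.4]
opening: 0.0264
grasp_force: 14.8
time: 9.75
ee_pos: [0.5245, 0.1598, 0.3248]
tcp_rot: [180.0, -0.0, 69.4]
wrist_force: [0.7, 0.2, -1.7]
opening: 0.0262
grasp_force: 14.8
[-0.0494 -0.0652 -0.0272] 0.026168897194433997 14.757071882486343 9.75
[0.5245 0.1598 0.3455] [(array([323.9117, 120.3345]), array([319.2198, 192.2923])), (array([252.7129,  87.7547]), array([253.8015, 167.8053]))] [276.2753 188.2991]
[321 163]
```

View pics/x2.png

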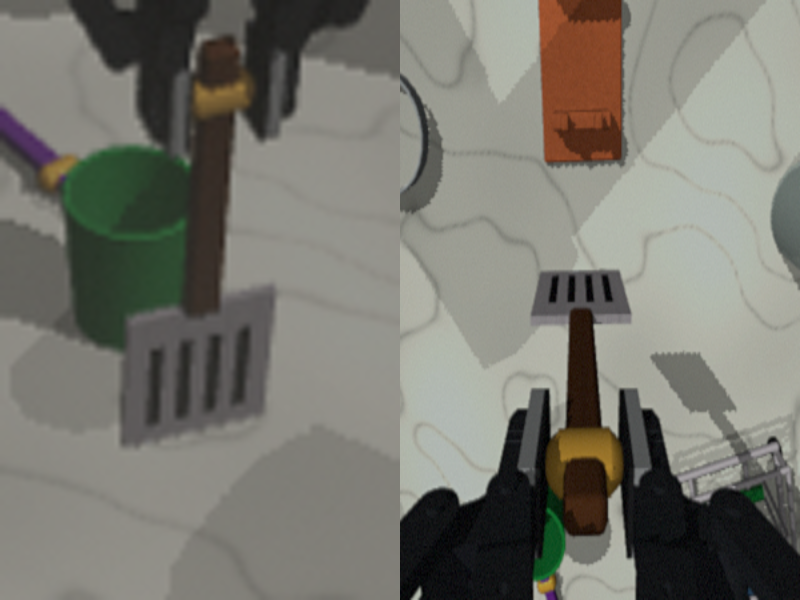

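The turner hangs between the pads, with its tip edge at wrist (276.5,196) against (276,188) for plumb. That is a tilt of about 0.04–0.05 rad toward tool -x. I'll check whether it is still swaying.

```bash
python3 - <<'E'
from h import *
r=cv2.imread("pics/wrist2.png")[190:225,235:320]
for i in range(10):
    w=camera("wrist");m=cv2.matchTemplate(w[150:260,200:350],r,5);l=cv2.minMaxLoc(m);x,y=l[3]
    a=m[y-1:y+2,x];s=.5*(a[0]-a[2])/(a[0]-2*a[1]+a[2]);print(round(y+s-40,2),x-35,round(l[1],3))
E
```

```text
-0.25 0 0.994
-0.02 0 0.998
0.64 0 0.991
1.35 0 0.989
1.99 0 0.993
2.16 0 0.991
1.97 0 0.993
1.37 0 0.989
0.82 0 0.995
0.29 0 0.993
```

The sway is only about ±1 mm, so I'll clamp now and measure.

```bash
python3 -m jog '[[[0,0,0,0,0.3],[0,0,0,0,0.28],[0,0,0,0,0],[0,0,0,0,0],[0,0,0,0,0],[0,0,0,0,0],[0,0,0,0,0],[0,0,0,0,0]]]' 120
python3 - <<'E'
from h import *
o=sensors.get_obs();print(o['torque'],o['opening'],o['grasp_force'],o['time'])
r=cv2.imread("pics/wrist2.png")[190:225,235:320]
for i in range(5):
    w=camera("wrist");m=cv2.matchTemplate(w[150:260,200:350],r,5);l=cv2.minMaxLoc(m);x,y=l[3]
    a=m[y-1:y+2,x];s=.5*(a[0]-a[2])/(a[0]-2*a[1]+a[2]);print(round(y+s-40,2),x-35,round(l[1],3))
from scipy.optimize import least_squares
# tip (camera-side face, bottom edge mid) from scene+wrist
ts=np.array([319.6,188.6]);tw=np.array([276.5,196.])
print(least_squares(lambda X:np.r_[proj("scene",X)-ts,proj("wrist",X,o)-tw],[.52,.16,.16]))
E
```

```text
time: 11.2
ee_pos: [0.5246, 0.1598, 0.3248]
tcp_rot: [-180.0, 0.0, 69.4]
wrist_force: [-0.3, 0.7, -2.3]
opening: 0.0226
grasp_force: 117.6
[ 0.0665 -0.0133  0.0302] 0.02259884761454211 117.63059377670288 11.2
5.43 0 0.97
5.43 0 0.97
5.44 0 0.97
5.43 0 0.97
5.44 0 0.97
     message: `ftol` termination condition is satisfied.
     success: True
      status: 2
         fun: [-1.140e+00 -3.182e-01 -4.985e-01 -3.045e-01]
           x: [ 5.222e-01  1.541e-01  1.710e-01]
        cost: 0.8704985888365498
         jac: [[-3.829e+02  3.179e+02  2.156e+01]
               [ 2.202e+02  2.853e+02 -3.437e+02]
               [ 9.423e+02 -3.564e+02 -6.070e+00]
               [-3.399e+02 -9.041e+02  2.883e+02]]
        grad: [-1.066e-05  1.180e-05  1.991e-06]
  optimality: 1.1796790346352282e-05
 active_mask: [ 0.000e+00  0.000e+00  0.000e+00]
        nfev: 5
        njev: 5
```

Clamping shifted the tip about 5 px further, for a tilt of roughly 0.065 rad. There is plenty of time for one retry with a single quick clamp.

```bash
python3 -m jog '[[[0,0,0,0,0.29],[0,0,0,0,0.302],[0,0,0,0,0.308],[0,0,0,0,0.308],[0,0,0,0,0.308],[0,0,0,0,0.308],[0,0,0,0,0.308],[0,0,0,0,0.308]]]'
python3 -m jog '[[[0,0,0,0,0.308],[0,0,0,0,0.308],[0,0,0,0,0.308],[0,0,0,0,0.308],[0,0,0,0,0.308],[0,0,0,0,0.308],[0,0,0,0,0.308],[0,0,0,0,0.308]]]' | tail -1
cat > sw.py <<'E'
from h import *
r=cv2.imread("pics/wrist2.png")[190:225,235:320]
import sys
for i in range(int(sys.argv[1])):
    w=camera("wrist");m=cv2.matchTemplate(w[150:260,200:350],r,5);l=cv2.minMaxLoc(m);x,y=l[3]
    a=m[y-1:y+2,x];s=.5*(a[0]-a[2])/(a[0]-2*a[1]+a[2]);print(round(y+s-40,2),end=' ')
E
python3 sw.py 12
python3 -m jog '[[[0,0,0,0,0],[0,0,0,0,0],[0,0,0,0,0],[0,0,0,0,0],[0,0,0,0,0],[0,0,0,0,0]]]' 120
python3 sw.py 2
```

```text
time: 12.25
ee_pos: [0.5246, 0.1598, 0.3248]
tcp_rot: [-180.0, 0.0, 69.4]
wrist_force: [0.2, 1.1, -1.9]
opening: 0.0259
grasp_force: 14.7
grasp_force: 14.7
1.66 1.5 1.2 0.95 0.71 0.63 0.74 0.96 1.18 1.35 1.42 1.31 time: 14.25
ee_pos: [0.5245, 0.1598, 0.3248]
tcp_rot: [-180.0, 0.0, 69.4]
wrist_force: [-0.3, -1.3, -2.3]
opening: 0.022
grasp_force: 117.6
5.37 5.37
```

The shift comes with every clamp: the turner hangs free at +1.1 px and clamped at +5.4 px, only about 0.03 rad. That's good enough, so I'll move over the rack.

```bash
python3 -m jog '[[[0.05,-0.2,0,0.1,0],[0.1,-0.4,0,0.2,0],[0.15,-0.6,0,0.3,0],[0.15,-0.6,0,0.3,0],[0.15,-0.6,0,0.3,0],[0.15,-0.6,0,0.3,0],[0.15,-0.6,0,0.3,0],[0.15,-0.6,0,0.3,0]]]'
python3 -m jog '[[[0.15,-0.6,0,0.3,0],[0.15,-0.6,0,0.2,0],[0.1,-0.4,0,0.1,0],[0.02,-0.16,0,0,0],[0,0,0,0,0],[0,0,0,0,0],[0,0,0,0,0]]]'
python3 - <<'E'
from h import *
o=sensors.get_obs();w=camera("wrist");s=camera("scene");np.save("o3.npy",o,allow_pickle=True)
print(o['ee_pos'],o['tcp_rot'],o['q'])
cv2.imwrite("pics/w3.png",w);cv2.imwrite("pics/s3.png",s)
def c(i,x,y,w,h,k):
    r=cv2.resize(i[y:y+h,x:x+w],None,fx=k,fy=k,interpolation=cv2.INTER_CUBIC)
    for j in range(0,w,20): cv2.putText(r,str(x+j),(j*k,10),0,.35,(0,255,255)); cv2.line(r,(j*k,12),(j*k,18),(0,255,255))
    for j in range(0,h,20): cv2.putText(r,str(y+j),(8,j*k+4),0,.35,(0,255,255)); cv2.line(r,(0,j*k),(6,j*k),(0,255,255))
    return r
cv2.imwrite("pics/w3c.png",np.hstack([c(w,180,120,200,200,2)[:400],c(s,160,70,100,100,4)]))
print(proj("wrist",(.598,-.15,.017),o),proj("scene",np.r_[o['ee_pos'][:2],.345]))
E
```

```text
time: 15.15
ee_pos: [0.5771, -0.0523, 0.3248]
tcp_rot: [180.0, 0.0, 80.0]
wrist_force: [-0.6, 0.6, -2.2]
opening: 0.0223
grasp_force: 117.8
time: 15.85
ee_pos: [0.5979, -0.1372, 0.3252]
tcp_rot: [180.0, -0.0, 83.0]
wrist_force: [0.3, 0.2, -2.5]
opening: 0.0223
grasp_force: 117.9
[ 0.5979 -0.1372  0.3252] [179.9775  -0.0091  82.9767] [-12.9302  18.219   36.3105 108.07     0.0113  84.0931]
[277.8607 169.6974] [199.0479  60.3724]
```

View pics/w3c.png

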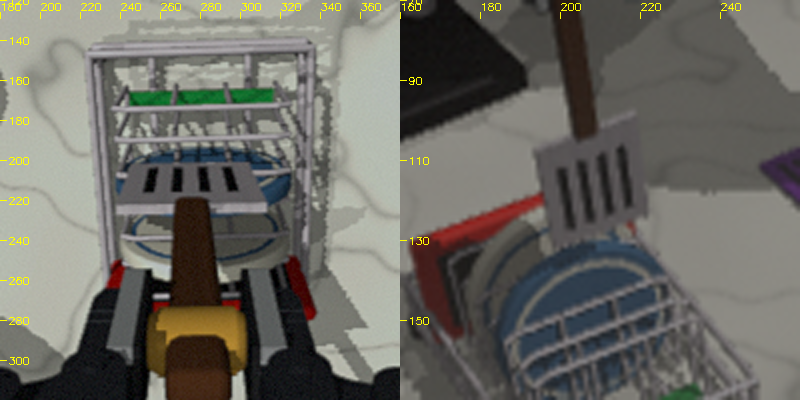

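Wrist view: the liner spans (244–317, 164–173), centred at about (280.5,168.5). The side-wire tops are at rows ~172 and ~190, and the blade's end edge is at row 201, centred on column 275.

```bash
python3 - <<'E'
from h import *
o=np.load("o3.npy",allow_pickle=True).item()
f=lambda u,v,z:onz("wrist",(u,v),z,o)
L=f(280.5,168.5,.017);print("liner",L,f(244,169,.017),f(317,168,.017))
for v in(142,172.5,189.5,207,161):print(v,f(280,v,.089))
print("tip",f(275,201.2,.166),f(275,201.2,.163),"blade ends",f(245,201.5,.166),f(305,201.5,.166))
print(f(225,144.5,.089),f(336,141,.089))
E
```

```text
liner [ 0.6021 -0.1487  0.017 ] [ 0.5488 -0.1429  0.017 ] [ 0.6553 -0.1545  0.017 ]
142 [ 0.6065 -0.1019  0.089 ]
172.5 [ 0.602  -0.1388  0.089 ]
189.5 [ 0.5994 -0.1605  0.089 ]
207 [ 0.5966 -0.1836  0.089 ]
161 [ 0.6038 -0.1246  0.089 ]
tip [ 0.5949 -0.1508  0.166 ] [ 0.5948 -0.1518  0.163 ] blade ends [ 0.5646 -0.1474  0.166 ] [ 0.6252 -0.1549  0.166 ]
[ 0.5405 -0.0967  0.089 ] [ 0.6733 -0.1089  0.089 ]
```

Slot centre is y ≈ -0.149 and axis ≈ -5.8°. The tip sits at about (0.595, -0.152), leaning slightly, so only small corrections are needed. I'll lower to just above the wires and look.

```bash
python3 -m jog '[[[0.14,0.02,0,0.24,0],[0,0,-0.2,0,0],[0,0,-0.4,0,0],[0,0,-0.4,0,0],[0,0,-0.2,0,0],[0,0,0,0,0],[0,0,0,0,0],[0,0,0,0,0]]]'
python3 - <<'E'
from h import *
o=sensors.get_obs();w=camera("wrist");s=camera("scene");d=camera("side");np.save("o4.npy",o,allow_pickle=True)
def c(i,x,y,w,h,k):
    r=cv2.resize(i[y:y+h,x:x+w],None,fx=k,fy=k,interpolation=cv2.INTER_CUBIC)
    for j in range(0,w,20): cv2.putText(r,str(x+j),(j*k,10),0,.35,(0,255,255)); cv2.line(r,(j*k,12),(j*k,18),(0,255,255))
    for j in range(0,h,20): cv2.putText(r,str(y+j),(8,j*k+4),0,.35,(0,255,255)); cv2.line(r,(0,j*k),(6,j*k),(0,255,255))
    return r
cv2.imwrite("pics/w4c.png",np.hstack([c(w,210,120,133,150,3)[:400],c(s,160,100,100,100,4)]))
E
```

```text
time: 16.75
ee_pos: [0.6054, -0.1372, 0.266]
tcp_rot: [179.9, 0.0, 84.1]
wrist_force: [0.1, -0.7, -1.9]
opening: 0.0224
grasp_force: 118.1
```

View pics/w4c.png

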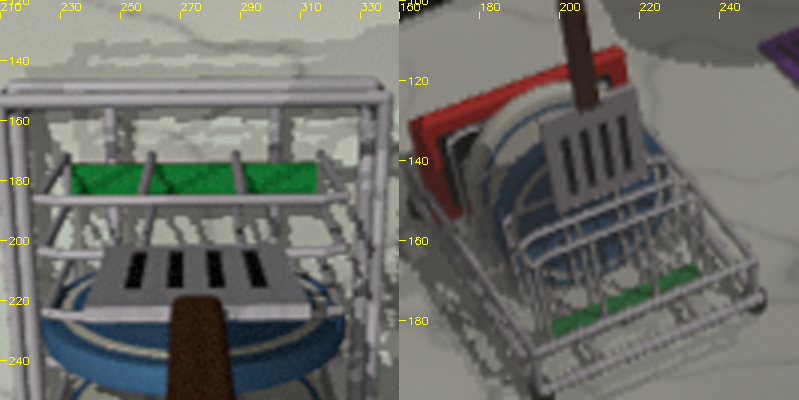

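The blade is just above the wires: end edge at wrist row ~201.7 and columns 245–305, wires at rows ~186.3 and ~204.3, liner columns 233–316. I have used all my picture views, so the rest goes by numbers.

```bash
python3 - <<'E'
from h import *
o=np.load("o4.npy",allow_pickle=True).item()
f=lambda u,v,z:onz("wrist",(u,v),z,o)
print("wires",f(275,186.3,.089),f(275,204.3,.089));print("liner",f(275,179.2,.017))
for z in(.103,.107,.111):print("tip",z,f(275,201.7,z))
P=np.r_[o['ee_pos'][:2],.287];print("scene tip",proj("scene",f(275,201.7,.107)),"wire ends scene", "tip measured approx (204.5,151)?")
from scipy.optimize import least_squares
E
```

```text
wires [ 0.6039 -0.1402  0.089 ] [ 0.6018 -0.1602  0.089 ]
liner [ 0.6024 -0.1498  0.017 ]
tip 0.103 [ 0.6027 -0.1528  0.103 ]
tip 0.107 [ 0.6028 -0.1515  0.107 ]
tip 0.111 [ 0.603  -0.1503  0.111 ]
scene tip [209.6928 148.4085] wire ends scene tip measured approx (204.5,151)?
```

The scene camera confirms the tip (predicted (209.7,148.4), measured (210,149)). A 1 mm shift to +y, then lower gently.

```bash
python3 -m jog '[[[0,0.02,-0.05,0,0],[0,0,-0.15,0,0],[0,0,-0.2,0,0],[0,0,-0.2,0,0],[0,0,-0.15,0,0],[0,0,-0.1,0,0],[0,0,0,0,0],[0,0,0,0,0]]]'
python3 -m jog '[[[0,0,-0.15,0,0],[0,0,-0.2,0,0],[0,0,-0.2,0,0],[0,0,-0.15,0,0],[0,0,-0.05,0,0],[0,0,0,0,0],[0,0,0,0,0]]]'
```

```text
time: 17.7
ee_pos: [0.6051, -0.1362, 0.2225]
tcp_rot: [180.0, -0.0, 84.1]
wrist_force: [-0.8, 0.3, -1.9]
opening: 0.0223
grasp_force: 118.1
time: 18.4
ee_pos: [0.6051, -0.1363, 0.1851]
tcp_rot: [180.0, 0.0, 84.1]
wrist_force: [-0.0, -0.1, -2.1]
opening: 0.0222
grasp_force: 118.2
```

```bash
python3 -m jog '[[[0,0,-0.05,0,0],[0,0,-0.05,0,0],[0,0,0,0,0],[0,0,0,0,0]]]'
python3 -m jog '[[[0,0,-0.02,0,0],[0,0,0,0,0],[0,0,0,0,0]]]'
python3 -m jog '[[[0,0,-0.02,0,0],[0,0,0,0,0],[0,0,0,0,0]]]'
```

```text
time: 18.8
ee_pos: [0.6051, -0.1363, 0.1799]
tcp_rot: [180.0, 0.0, 84.1]
wrist_force: [0.6, -0.3, -1.4]
opening: 0.0224
grasp_force: 118.6
time: 19.1
ee_pos: [0.6052, -0.1363, 0.1796]
tcp_rot: [179.9, 0.0, 84.1]
wrist_force: [-1.2, 0.5, 6.2]
opening: 0.0226
grasp_force: 118.9
time: 19.4
ee_pos: [0.6054, -0.1363, 0.1794]
tcp_rot: [179.9, 0.0, 84.1]
wrist_force: [-1.6, 0.4, 10.4]
opening: 0.0227
grasp_force: 119.4
```

The blade stands on the liner: contact at TCP z 0.1795 puts the pivot at about 0.198, matching 0.197, and the side force is small. Release gently, let it settle, then retreat upward.

```bash
python3 -m jog '[[[0,0,0,0,0.29],[0,0,0,0,0.3],[0,0,0,0,0.31],[0,0,0,0,0.33],[0,0,0,0,0.4],[0,0,0,0,0.5],[0,0,0,0,0.6],[0,0,0,0,0.7]]]'
python3 -m jog '[[[0,0,0,0,0.7],[0,0,0,0,0.7],[0,0,0,0,0.7],[0,0,0,0,0.7],[0,0,0,0,0.7],[0,0,0,0,0.7],[0,0,0,0,0.7],[0,0,0,0,0.7]]]'
python3 -m jog '[[[0,0,0.1,0,0.7],[0,0,0.3,0,0.7],[0,0,0.5,0,0.7],[0,0,0.6,0,0.7],[0,0,0.6,0,0.7],[0,0,0.6,0,0.7],[0,0,0.3,0,0.7],[0,0,0,0,0.7]]]'
python3 - <<'E'
from h import *
o=sensors.get_obs();w=camera("wrist");s=camera("scene");print(o['ee_pos'],o['wrist_force'])
a=cv2.imread("pics/s3.png");cv2.imwrite("pics/s5.png",s);cv2.imwrite("pics/w5.png",w)
# brass pixels -> pivot
for n,i in(("scene",s),("wrist",w)):
    h=cv2.cvtColor(i,cv2.COLOR_BGR2HSV);m=cv2.inRange(h,(15,120,90),(30,255,255));k,_,st,ce=cv2.connectedComponentsWithStats(m)
    for j in range(1,k):
        if st[j,4]>12:print(n,st[j,4],ce[j],onz(n,ce[j],.195,o))
b=cv2.imread("pics/scene0.png")
d=cv2.absdiff(s,b).max(2);k,_,st,ce=cv2.connectedComponentsWithStats((cv2.medianBlur(d,5)>35).astype('u1'))
print([(list(st[j]),) for j in range(1,k) if st[j,4]>30])
E
```

```text
time: 20.2
ee_pos: [0.605, -0.1362, 0.1776]
tcp_rot: [-180.0, -0.0, 84.1]
wrist_force: [0.4, -0.7, 0.2]
opening: 0.06
grasp_force: 0.0
time: 21.0
ee_pos: [0.605, -0.1363, 0.1778]
tcp_rot: [-180.0, 0.0, 84.1]
wrist_force: [-0.3, 0.0, 0.4]
opening: 0.0595
grasp_force: 0.0
time: 21.8
ee_pos: [0.6055, -0.1363, 0.3305]
tcp_rot: [179.8, 0.0, 84.1]
wrist_force: [0.6, -0.6, 0.2]
opening: 0.0597
grasp_force: 0.0
[ 0.6055 -0.1363  0.3305] [ 0.6429 -0.5669  0.2365]
scene 119 [133.1429   7.5966] [ 0.4997 -0.7435  0.195 ]
scene 26 [169.4615  32.3462] [ 0.483  -0.5444  0.195 ]
scene 1051 [ 10.5243 147.6584] [ 0.9786 -0.3194  0.195 ]
scene 46 [206.1087 118.8478] [ 0.5998 -0.1487  0.195 ]
scene 19 [291.7895 136.5263] [0.4848 0.0175 0.195 ]
scene 4616 [ 28.4216 355.8715] [1.0935 0.1724 0.195 ]
scene 70 [212.1143 337.2429] [0.8629 0.3119 0.195 ]
wrist 117 [113.     187.1453] [ 0.4574 -0.1137  0.195 ]
wrist 241 [273.5021 203.2324] [ 0.6027 -0.1446  0.195 ]
[([np.int32(152), np.int32(0), np.int32(82), np.int32(153), np.int32(4185)],), ([np.int32(470), np.int32(0), np.int32(25), np.int32(53), np.int32(88
[... 687 characters left out ...]
t32(4937)],), ([np.int32(280), np.int32(121), np.int32(8), np.int32(7), np.int32(33)],), ([np.int32(213), np.int32(167), np.int32(8), np.int32(9), np.int32(56)],), ([np.int32(0), np.int32(170), np.int32(15), np.int32(9), np.int32(76)],), ([np.int32(395), np.int32(222), np.int32(25), np.int32(24), np.int32(300)],), ([np.int32(312), np.int32(224), np.int32(15), np.int32(26), np.int32(199)],), ([np.int32(306), np.int32(243), np.int32(6), np.int32(9), np.int32(39)],), ([np.int32(323), np.int32(252), np.int32(7), np.int32(6), np.int32(32)],), ([np.int32(314), np.int32(261), np.int32(47), np.int32(43), np.int32(1129)],), ([np.int32(306), np.int32(275), np.int32(15), np.int32(29), np.int32(147)],)]
```

Both cameras put the pivot at about (0.60,-0.147, 0.195), so the turner is standing in the slot. After a settling pause I'll check it is static and hand in.

```bash
python3 -m jog '[[[0,0,0,0,0.7],[0,0,0,0,0.7],[0,0,0,0,0.7],[0,0,0,0,0.7],[0,0,0,0,0.7],[0,0,0,0,0.7],[0,0,0,0,0.7],[0,0,0,0,0.7]]]' | head -1
python3 - <<'E'
from h import *
from workcell import ticket
s=camera("scene");d=cv2.absdiff(s,cv2.imread("pics/s5.png"))[80:200,150:270];print(d.max(),d.mean())
h=cv2.cvtColor(s,cv2.COLOR_BGR2HSV);m=cv2.inRange(h,(15,120,90),(30,255,255))[105:130,190:220];y,x=np.nonzero(m);print(x.mean()+190,y.mean()+105)
ok=abs(x.mean()+190-206.1)<.7 and abs(y.mean()+105-118.85)<.7
print(ok, ticket.job_done() if ok else None)
E
```

```text
time: 22.7
32 0.6476388888888889
206.22222222222223 118.82222222222222
the job is handed in; nothing more can be done
True None
```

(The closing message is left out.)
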